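# Knock the wide-bored sleeve out of the dry-bath block

### The job

The wide-bored sleeve must come out of the dry-bath block, but it sits flush in its well, gripped by springs. With the C-shaped tool, feel for the hole under that well and push the pin gently up through it, never ramming the block, until the sleeve stands about 15 mm proud; then stand the tool upright on the worktop clear of the block, and the sleeve upright in the steel tray. Leave the narrow-bored sleeve and everything else alone.

Things in the scene. Friction and masses are not known exactly. Their poses are not given: they have to be found in the camera images.
- heating_block: Aluminium dry-bath block, 64 (x) x 148 (y) x 46 mm, on two grey end legs screwed to the worktop; it cannot move. Origin: on the worktop under its middle; x away from the robot, y along the block, z up. Block underside 62 mm, top 108 mm above the worktop. Legs 6 mm thick at both ends (y = 74 to 80 mm); their feet reach out to y = 108 mm.
- block_top (a point): Middle of the block's top face, 108 mm up. Two round wells, 32 mm wide and 38 mm deep, at y = +30 and -30 mm. Two sprung balls near the mouth of each well hold the sleeve by friction: it takes roughly 10 to 20 N to slide, moves gradually, and stays where it is left until it has risen 30 mm.
- block_underside (a point): Middle of the block's underside, 62 mm up. Each well has an 8 mm floor with an 11 mm round hole through it, on the well's axis, at y = +30 and -30 mm; the holes are seen only from beneath. The space below the block is open from the front (-x) and the back, 148 mm wide between the legs.
- wide_sleeve: Aluminium sleeve, a cup 30 mm in diameter and 38 mm high with a 22 mm wide bore and a closed bottom; 50 to 80 g. At the start it is fully down in one of the two wells, its top flush with the block. Origin: centre of its underside; z up along its axis.
- narrow_sleeve: Aluminium sleeve of the same outside size with an 11 mm bore, fully down in the other well. Origin: centre of its underside; z up. It stays where it is.
- knockout_tool: Loose C-shaped steel tool, 0.38 kg, standing upright on its foot. Origin: underside of the foot, middle of its slot; x toward the open side of the C, z up. Foot: x = -60 to +28 mm, 34 mm wide, 10 mm thick. Upright back: x = -60 to -52 mm. Top bar: x = -60 to +30 mm, z = 138 to 160 mm. The throat between is open to +x, so its foot can go under the block and its bar over it.
- tool_grip (a point): Middle of the black grip on the tool's top bar, 149 mm straight above the tool's origin. The grip runs from x = -34 to +30 mm, is 16 mm thick (y) and 22 mm high; pinch it firmly across y from above.
- tool_slot (a point): Top of the foot at the middle of its slot, 10 mm above the tool's origin. An upright steel pin, 8 mm thick, tapered over its last 2 mm to 6 mm wide, ends 38 mm above this point (48 mm above the origin); a nut round its root is 7 mm high. The pin is clamped tight at y = 0 anywhere between x = -9 and +9 mm along the slot: it differs each time and is not measured.
- sleeve_tray: Shallow steel tray, 150 (x) x 110 (y) mm outside, rim 18 mm high, walls and floor 3 mm thick, fixed to the worktop. Origin: centre of its underside.
- wash_bottle: Small plastic squeeze bottle, 57 mm wide, 200 mm tall, standing; origin at the centre of its base. Bystander.
- dropper_bottle: Small dropper bottle, 23 mm wide, 90 mm tall, standing; origin at the centre of its base. Bystander.
- slide_box: Card box of slides, 57 x 83 x 31 mm; origin at the centre of its base. Bystander.
- timer: Small digital timer, 32 x 68 x 60 mm, standing; origin at the centre of its base. Bystander.

How it is judged:
By the outcome, as a careful person would: the job done as asked, in the order asked, and still so for the second after the job is handed in, with the robot touching nothing.
It also fails if it takes over 72 s, if anything falls off the work surface, if the arm or the gripper's body presses on something with over 40 N, if the wrist force passes 120 N, or if a joint passes its speed limit or range.

### The arm

A 6-joint arm with a two-finger parallel gripper is mounted at the origin on a cart in front of the work surface, level with it; the furniture and walls round the work are solid. World frame = base frame: x ahead of the robot, y to its left, z up, the work surface at z = 0. Lengths are in m, angles in rad, forces in N, time in s.
With the tool pointing down it reaches from about 0.25 to 0.775 m from the base axis. Payload 4 kg.
Tool frame: the origin (TCP) lies at the very end of the fingers, on their centre line; the grasp point (between the pads) lies 19 mm behind it (robot.hold_point_z is the distance from the TCP to the grasp point, in m); z points along the fingers, y is the line along which they close (so a half turn about z gives the same grasp; the last joint's range is limited). The gripper opens to 94 mm and grips with 3 to 60 N. Pads are 16 mm wide; open, the fingers measure 119 mm over their backs; the gripper's body (75 mm by 177 mm) begins 78 mm behind the grasp point.
Start: joints at [-1.369, 0.087, 1.371, -0, 1.684, -0.103], TCP at [0.165, -0.525, 0.206] pointing down, gripper open.
Joint ranges: [-3.1, 3.1], [-0.76, 2.03], [0.27, 2.55], [-1.08, 4.22], [0.17, 2.65], [-2.57, 2.57]. Speed limits (rad/s): [2.79, 2.79, 3.14, 3.14, 3.14, 3.14].

### API

Orientations are given as [roll, pitch, yaw] about the fixed x, y, z axes, in that order (R = Rz(yaw) Ry(pitch) Rx(roll)).
In Python, from bench import robot gives the robot as it stands.
- The arm moves only by the tool carry_out, never from a script. Its argument "steps" is a list of rows, each a list of 3 entries, a list of its own where there are three numbers: the shift along the tool's x, y, z in m, then the turn about the tool's z in units of 10 degrees (1.0 is 10 degrees), then the closure, from -1 (fully open) to 1 (shut). In form: [[[tx, ty, tz], roll, jaw], ...]. A call has 1 to 10 rows; each row is the pose to reach, as a shift and turn from the pose commanded when the call began, along the tool's axes at that moment; what a row does not reach only later rows make up. A row lasts 1/8 s, in which the tool goes at most 62.5 mm and 10.7 degrees, less where a joint would pass 70% of its speed; a pose out of reach is approached as far as the arm can. A call with a gripper value outside its range is refused whole. The fingers move at their own pace and stop on an object; the grip force is fixed at half the most. Time passes only in rows, so rows that repeat a pose let the fingers close. It gives the time, the measured TCP pose, the force, the opening and the grip force at its end, in the units of the state.
- robot.get_obs(): the state, without advancing time (a new reading comes with each control period).
- robot.snapshot(name): name is "scene" or "top" or "wrist"; returns a dict with "image" (384x512x3 uint8, red, green, blue), "z_map" (384x512 float32, m along the optical axis (not along the pixel's ray), 0 where there is no reading), "mtx" (3x3 intrinsics, pixels), "R" (3x3) and "t" (3): a world point X has camera coordinates R X + t. Camera axes: x right, y down, z forward; pixel columns grow to the right and rows downward; lengths in m; the calibration is good to about 2 mm. The wrist camera is an equidistant fisheye: a pixel r from the principal point sees the ray r / f radians off the axis. A picture is of the moment at which its call begins.
- robot.close_job(): hands the job in; it is judged then, once.
The state is a dict: "time": time; "joint_positions": joint angles; "qvel": joint speeds; "joint_torque": joint torques, N m; "tool_pos": TCP position; "ee_rot": TCP orientation; "wrist_force": force on the tool from outside, world axes, zero at the start; "wrist_torque": the same for the moment, N m; "width": finger opening in m; "finger_force": force on a finger pad.
Only numpy, scipy, OpenCV 4.12 (cv2) and the standard library are available. Lean on these libraries where they do the work, as an engineer would, in place of code of your own. Each camera call takes 0.05 s, during which the arm holds its last target. There are 200 camera calls.

## Working session

There is one attempt and no reset: what is moved stays moved. The work goes in short steps, Python scripts to look and compute and a tool call to move; the robot and the scene stay as the last step left them, time stands still between calls to the robot, and variables do not carry over. Pictures are saved under pics/ and viewed, at most 12 in all, crops included, and the job is handed in when it is done.

Besides the shell and the picture viewer there is one more tool, called after "Request:" as a command line: name --argument value ..., lists and objects as JSON in quotes. carry_out: Moves the arm, as the interface text tells. Its arguments: {"type":"object","properties":{"steps":{"type":"array","items":{"type":"array"}}},"required":["steps"]}

```bash
mkdir -p pics; ls; cat > h.py <<'E'
import numpy as np, cv2
from bench import robot
def snap(n):
    s=robot.snapshot(n); np.savez('last_%s.npz'%n,**s); return s
def world(s):
    K,R,t,z=s['mtx'],s['R'],s['t'],s['z_map']
    v,u=np.mgrid[:z.shape[0],:z.shape[1]]
    c=np.stack([(u-K[0,2])/K[0,0]*z,(v-K[1,2])/K[1,1]*z,z],-1)
    return (c-t)@R
def save(im,f): cv2.imwrite('pics/'+f,im[:,:,::-1])
E
python3 - <<'E'
from h import *
a=snap('top');b=snap('scene')
save(a['image'],'top.png');save(b['image'],'scene.png')
for s in(a,b):
    print(s['mtx'],-s['R'].T@s['t'],s['R'])
print(robot.get_obs())
E
```

```text
pics
[[370.31205213   0.         255.07959319]
 [  0.         370.31205213 188.1832392 ]
 [  0.           0.           1.        ]] [0.33036655 0.08575324 1.31992178] [[-0.0667488  -0.99776867 -0.00151052]
 [-0.97474079  0.06553151 -0.2135088 ]
 [ 0.21313138 -0.01277909 -0.97693997]]
[[354.43522299   0.         261.91639834]
 [  0.         354.43522299 196.24739234]
 [  0.           0.           1.        ]] [-0.2587885   0.68429803  0.60002055] [[-0.59793667 -0.80153835  0.00282943]
 [-0.32621196  0.24012222 -0.91429048]
 [ 0.73215947 -0.5476108  -0.40504927]]
{'time': 0.1, 'joint_positions': array([-1.36909227e+00,  8.78718781e-02,  1.37209605e+00, -2.69435741e-05,
        1.68360844e+00, -1.03101678e-01]), 'qvel': array([-0.00025552, -0.00292075, -0.00284275, -0.00024702, -0.00100597,
        0.0024054 ]), 'joint_torque': array([ 1.85123041e-03, -3.41251123e+01, -3.03302264e+01,  7.20580970e-02,
        3.04039847e-02, -9.78363596e-05]), 'tool_pos': array([ 0.16494457, -0.52416105,  0.20442986]), 'ee_rot': array([-3.13961672e+00, -1.77525634e-04,  3.04802558e-01]), 'wrist_force': array([-0.99146815,  0.49420852,  0.62267075]), 'wrist_torque': array([-0.00984995, -0.01758381, -0.0162009 ]), 'finger_force': 0.0, 'width': 0.09401572804066491}
```

View pics/top.png

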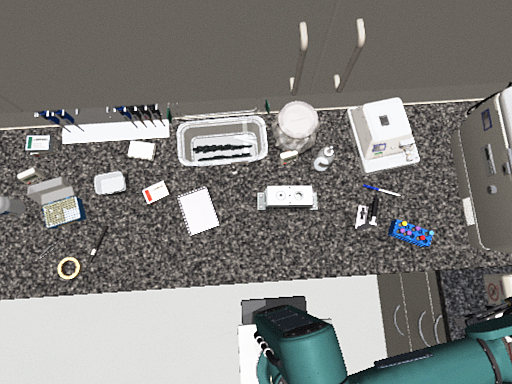

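View pics/scene.png

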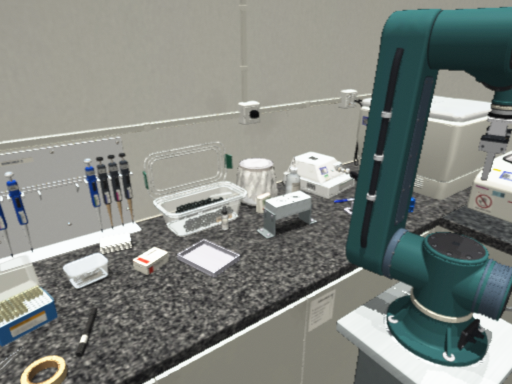

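Top view: block at about (289,195), tray at (199,211), tool with its black grip at about (368,212). The scene view shows the same layout. I'll zoom in and measure.

```bash
python3 - <<'E'
from h import *
s=dict(np.load('last_top.npz'));W=world(s);im=s['image']
c=im[170:250,170:440]
cv2.imwrite('pics/crop.png',cv2.resize(c,None,fx=2.9,fy=2.9,interpolation=cv2.INTER_CUBIC)[:,:,::-1])
def rep(n,u0,u1,v0,v1,z0,z1):
    w=W[v0:v1,u0:u1].reshape(-1,3);w=w[(w[:,2]>z0)&(w[:,2]<z1)]
    r=cv2.minAreaRect((w[:,:2]*1000).astype(np.float32)); print(n,len(w),w.mean(0).round(4),np.round(r[0],1),np.round(r[1],1),round(r[2],1))
rep('block',250,325,175,215,.1,.115)
rep('legs+block',250,325,175,215,.004,.12)
rep('tray',170,225,180,240,.012,.022)
rep('tool bar',350,385,185,235,.14,.18)
rep('tool foot',350,385,185,235,.006,.014)
rep('bluebar thing',385,440,210,250,.01,.2)
for v in range(194,232,2): print(v,(W[v,352:384:2,2]*1000).round().astype(int))
E
```

```text
block 824 [ 0.5632 -0.0423  0.107 ] [562.8 -44.5] [146.7  65.5] 86.1
legs+block 1184 [ 0.5617 -0.0391  0.0875] [583.5 -47.6] [262.6 141.9] 83.6
tray 137 [0.5464 0.2778 0.0168] [550.5 288.9] [165.2 131.8] 16.6
tool bar 171 [ 0.4838 -0.301   0.1555] [ 484.9 -302.5] [22.8 88.5] 73.7
tool foot 184 [ 0.5053 -0.3118  0.0094] [ 509.  -326.4] [111.8 183.8] 78.9
bluebar thing 696 [ 0.4157 -0.4516  0.0512] [ 416.5 -457.3] [131.9  52.5] 66.1
194 [-2 -4  0  0  1 -3  2  0 -1 -2  3 -1 -5  3 -4 -1]
196 [-3 -4 -1 -4 -8 -2  3 -4 -5 -1  0 -7 -1  0 -3  1]
198 [ -1   2   0  -5  -5   0   1   0  -2   2  -4 154 157 155   0   2]
200 [  1  -2   0  -1  -4  -1   0  -1  -2  -1  -2 155 158 158  -3   2]
202 [  7   4   1  -1   1  -1  -7   0   3  -1  -2 158 159 157   0  -5]
204 [  1  -6   1  -3   1  -6  -1   2  -1  -5 143 158 158 156   0   4]
206 [ -5  -1   3   0   9  13  11  -7  -3  -3 143 157 159 157   0  -2]
208 [  0  -2   0   8   9  -2   3   9  13  -7 151 157 157  -3  -3  -2]
210 [  3  -2   3   5   9  -1   7   9  -3  -3 150 160 158   2   0  -1]
212 [ -2  -3  -2   7  12  10  38  39   1  -2 156 161 159   5   0   0]
214 [ -5  -2   0  16  14  17  14  10  -2  -4 157 155 158  -3  -2  -2]
216 [  1   2  -3  16  10  -3   8  10  -3  -2 153 161 157   2  -1  -2]
218 [  2   3  -9   6   7  -3   7  10   0   4 155 158   0  -1   4  -5]
220 [  0  -4   0   6  11   9   7   5  -2  -5 155 157  -1  -3  -3  -2]
222 [ -3  -3   7  11   9   9  11  -1  -1 158 158 160  -2  -3  -4  -2]
224 [ -2  -5   9  11   7   6  98 122 141 157 154 161 154  -2   0  -2]
226 [  -1    1    9   11   54   78   91  104  116  120  129  140   -4    0
 1320    1]
228 [-3  3  8 29 37 46 54 70 76 -1 -6 -2  0 -5 -2  0]
230 [-4  3 -2  3 -1  8  6 -5 -3 -6 -1  1  4  3  2  1]
```

View pics/crop.png

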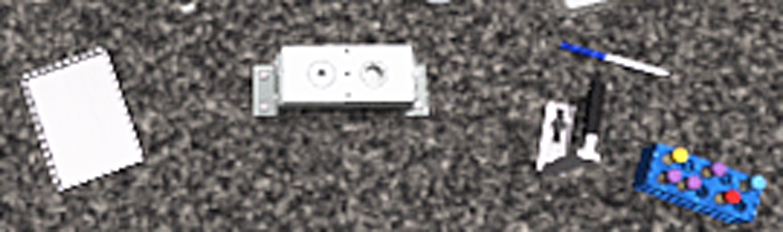

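```bash
cat >> h.py <<'E'
from scipy.spatial.transform import Rotation as Ro
def delta(p,yaw=None):
    o=robot.get_obs();R=Ro.from_euler('xyz',o['ee_rot']).as_matrix()
    d=R.T@(np.array(p)-o['tool_pos'])
    r=None if yaw is None else -((np.rad2deg(yaw-o['ee_rot'][2])+180)%360-180)/10
    print('shift',d.round(4),'roll',r,'| t',round(o['time'],2),'F',o['wrist_force'].round(1),'pos',o['tool_pos'].round(4),'rot',o['ee_rot'].round(3),'w',round(o['width'],4))
E
python3 -c "
from h import *
delta([.47,-.30,.26],-.284)"
```

```text
shift [ 0.3583 -0.1224 -0.0553] roll 3.373590151753652 | t 0.1 F [-1.   0.5  0.6] pos [ 0.1649 -0.5242  0.2044] rot [-3.14  -0.     0.305] w 0.094
```

Request:
carry_out --steps '[[[0.04,-0.01,-0.04],0.4,-1],[[0.09,-0.03,-0.055],0.8,-1],[[0.14,-0.045,-0.055],1.2,-1],[[0.19,-0.06,-0.055],1.7,-1],[[0.24,-0.08,-0.055],2.2,-1],[[0.29,-0.1,-0.055],2.8,-1],[[0.335,-0.112,-0.055],3.37,-1],[[0.358,-0.122,-0.055],3.37,-1],[[0.358,-0.122,-0.055],3.37,-1],[[0.358,-0.122,-0.055],3.37,-1]]'

```text
time: 1.35
tool_pos: [0.4693, -0.3013, 0.2601]
ee_rot: [3.141, 0.001, -0.284]
wrist_force: [0.3, 0.0, 0.3]
width: 0.0942
finger_force: 0.0
```

```bash
python3 - <<'E'
from h import *
s=snap('wrist');save(s['image'],'w1.png')
print(s['mtx'],-s['R'].T@s['t'],s['R'])
delta([.499,-.3067,.13],-.284)
E
```

```text
[[297.31863964   0.         254.82848806]
 [  0.         297.31863964 192.69086624]
 [  0.           0.           1.        ]] [ 0.5418655  -0.32217444  0.43885157] [[-0.27941901 -0.96016685  0.00215532]
 [-0.92693313  0.27033177  0.26022242]
 [-0.25043959  0.07071325 -0.9655463 ]]
shift [ 0.0302 -0.0035  0.1303] roll -0.0034975415539179266 | t 1.4 F [-0.3  0.   0.1] pos [ 0.4691 -0.3016  0.2603] rot [ 3.141e+00  1.000e-03 -2.850e-01] w 0.0941
```

View pics/w1.png

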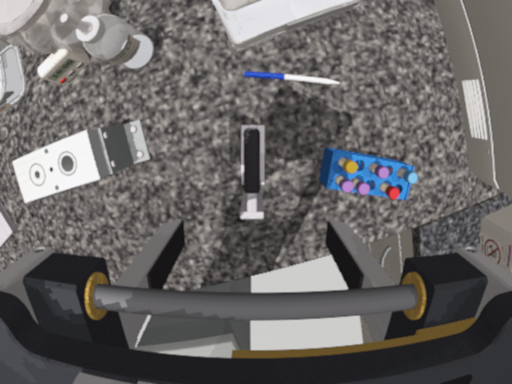

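The wrist view shows the tool's bar at (252,170), the block's wide bore at (67,163) on the −y side, and the narrow bore at (37,175). I'll take a side look for the pin.

```bash
python3 - <<'E'
from h import *
s=dict(np.load('last_wrist.npz'))
def wfish(s):
    K,R,t,z=s['mtx'],s['R'],s['t'],s['z_map'];v,u=np.mgrid[:z.shape[0],:z.shape[1]]
    x,y=(u-K[0,2])/K[0,0],(v-K[1,2])/K[1,1];r=np.hypot(x,y)+1e-9
    k=np.tan(np.minimum(r,1.5))/r*z
    return (np.stack([x*k,y*k,z],-1)-t)@R
W=wfish(s)
w=W[120:225,235:270].reshape(-1,3);w=w[(w[:,2]>.15)&(w[:,2]<.17)]
r=cv2.minAreaRect((w[:,:2]*1000).astype(np.float32));print(len(w),w.mean(0),r)
w=W[120:210,0:130].reshape(-1,3);w=w[(w[:,2]>.102)&(w[:,2]<.114)]
print(cv2.minAreaRect((w[:,:2]*1000).astype(np.float32)),w[:,2].mean())
for p in((67,163),(37,175)): print(W[p[1]-1:p[1]+2,p[0]-1:p[0]+2].reshape(-1,3).mean(0))
delta([.468,-.199,.12],-.284)
E
cat >> h.py <<'E'
def wfish(s):
    K,R,t,z=s['mtx'],s['R'],s['t'],s['z_map'];v,u=np.mgrid[:z.shape[0],:z.shape[1]]
    x,y=(u-K[0,2])/K[0,0],(v-K[1,2])/K[1,1];r=np.hypot(x,y)+1e-9
    k=np.tan(np.minimum(r,1.5))/r*z
    return (np.stack([x*k,y*k,z],-1)-t)@R
E
```

```text
1469 [ 0.48843174 -0.30351762  0.1584214 ] ((487.11224365234375, -303.4302673339844), (23.262218475341797, 89.91563415527344), 73.73387145996094)
((564.3936157226562, -44.28113555908203), (150.26112365722656, 65.01348114013672), 86.65583801269531) 0.10695927199620506
[ 0.56366372 -0.06251775  0.09115116]
[ 0.56555801 -0.00842777  0.10099198]
shift [-0.0298 -0.0982  0.1403] roll -0.0034975415539179266 | t 1.4 F [-0.3  0.   0.1] pos [ 0.4691 -0.3016  0.2603] rot [ 3.141e+00  1.000e-03 -2.850e-01] w 0.0941
```

Request:
carry_out --steps '[[[-0.01,-0.04,0.0],0,-1],[[-0.02,-0.08,0.02],0,-1],[[-0.03,-0.098,0.06],0,-1],[[-0.03,-0.098,0.1],0,-1],[[-0.03,-0.098,0.14],0,-1],[[-0.03,-0.098,0.14],0,-1],[[-0.03,-0.098,0.14],0,-1]]'

```text
time: 2.28
tool_pos: [0.469, -0.1995, 0.1223]
ee_rot: [3.141, -0.003, -0.285]
wrist_force: [-0.3, -0.5, 0.1]
width: 0.0942
finger_force: 0.0
```

```bash
python3 - <<'E'
from h import *
s=snap('wrist')
R,t,K=s['R'],s['t'],s['mtx']
def proj(P):
    c=R@np.array(P)+t;th=np.arctan2(np.hypot(c[0],c[1]),c[2]);q=c[:2]/np.hypot(c[0],c[1])*th*K[0,0];return q+K[:2,2]
u,v=proj([.5015,-.3076,.03]).astype(int);print(u,v)
u0,v0=max(0,min(u-65,382)),max(0,min(v-50,284))
print(u0,v0)
cv2.imwrite('pics/w2.png',cv2.resize(s['image'][v0:v0+100,u0:u0+130],None,fx=6,fy=6,interpolation=cv2.INTER_CUBIC)[:,:,::-1])
delta([.5015,-.3076,.25],-.284)
E
```

```text
354 132
289 82
shift [ 0.0615  0.0948 -0.1267] roll -0.0025847682717284213 | t 2.33 F [-0.3  0.1  0.2] pos [ 0.4695 -0.1997  0.123 ] rot [ 3.14  -0.004 -0.284] w 0.0937
```

View pics/w2.png

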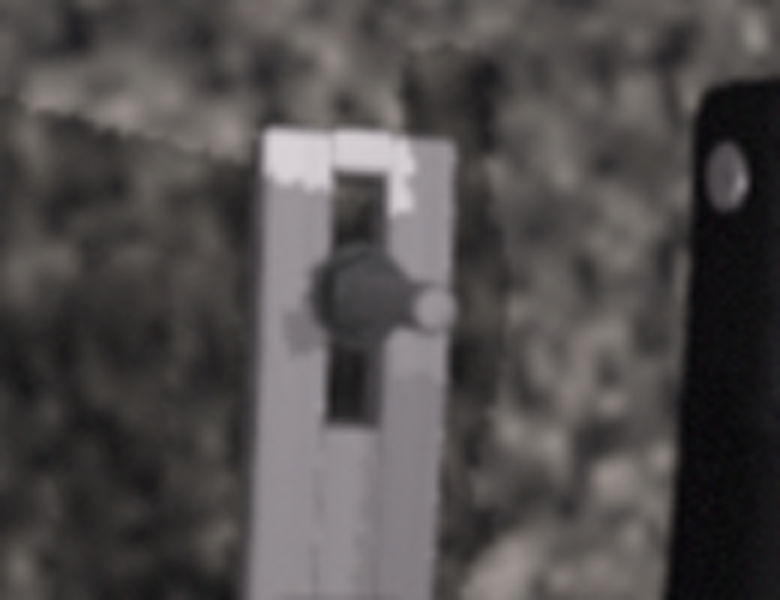

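The foot and pin show clearly: pin tip at crop (435,308), slot from (360,172) to (352,427), front edge at (263,130)–(455,140).

```bash
python3 - <<'E'
from h import *
s=dict(np.load('last_wrist.npz'));R,t,K=s['R'],s['t'],s['mtx']
def bp(cx,cy,z):
    p=np.array([289+(cx+.5)/6-.5,82+(cy+.5)/6-.5]);q=(p-K[:2,2])/K[0,0];r=np.hypot(*q)
    d=R.T@np.array([*(q/r*np.sin(r)),np.cos(r)]);C=-R.T@t
    return C+d*(z-C[2])/d[2]
yaw=np.deg2rad(-16.3);ex=np.array([np.cos(yaw),np.sin(yaw)]);ey=np.array([-ex[1],ex[0]])
o=np.array([.5015,-.3076])
for n,a in dict(pin=(435,308,.048),s1=(360,172,.01),s2=(352,427,.01),fl=(263,132,.01),fr=(455,141,.01),grip=(705,85,.16)).items():
    w=bp(*a)[:2]-o;print(n,(w@ex*1000).round(1),(w@ey*1000).round(1))
f=bp(263,132,.01)-bp(455,141,.01);print(np.rad2deg(np.arctan2(f[1],f[0]))-90)
f=bp(360,172,.01)-bp(352,427,.01);print(np.rad2deg(np.arctan2(f[1],f[0])))
E
```

```text
pin 0.8 0.2
s1 21.3 0.4
s2 -22.0 0.2
fl 27.1 17.5
fr 27.7 -16.7
grip 27.2 17.2
-15.31987296012312
-15.947604878193008
```

Request:
carry_out --steps '[[[0.0,0.0,-0.05],0,-1],[[0.0,0.0,-0.09],0,-1],[[0.03,0.04,-0.1],0,-1],[[0.055,0.08,-0.1],0,-1],[[0.0615,0.095,-0.09],0,-1],[[0.0615,0.095,-0.05],0,-1],[[0.0615,0.095,-0.02],0,-1],[[0.0615,0.095,-0.008],0,-1],[[0.0615,0.095,-0.008],0,-0.3],[[0.0615,0.095,-0.008],0,0.4]]'

```text
time: 3.58
tool_pos: [0.5019, -0.3072, 0.1306]
ee_rot: [3.14, -0.003, -0.283]
wrist_force: [-0.1, 0.7, -0.0]
width: 0.0772
finger_force: 0.0
```

Request:
carry_out --steps '[[[0,0,0],0,1],[[0,0,0],0,1],[[0,0,0],0,1],[[0,0,0],0,1],[[0,0,0],0,1]]'

```text
time: 4.2
tool_pos: [0.501, -0.3068, 0.1284]
ee_rot: [3.142, 0.0, -0.283]
wrist_force: [-0.7, 0.3, -0.6]
width: 0.0277
finger_force: 0.0
```

Request:
carry_out --steps '[[[0,0,0],0,1],[[0,0,0],0,1],[[0,0,0],0,1],[[0,0,0],0,1]]'

```text
time: 4.7
tool_pos: [0.501, -0.3069, 0.1284]
ee_rot: [3.141, 0.0, -0.283]
wrist_force: [-0.2, 0.5, -1.3]
width: 0.0159
finger_force: 30.0
```

```bash
python3 -c "
from h import *
delta([.5015,-.3076,.16],-.06)"
```

```text
shift [ 0.0007  0.0006 -0.0316] roll -1.2801317837352655 | t 4.7 F [-0.2  0.5 -1.3] pos [ 0.501  -0.3069  0.1284] rot [ 3.141  0.    -0.283] w 0.0159
```

```bash
python3 -c "
from h import *
delta([.4522,-.0674,.150],-.064)"
```

```text
shift [-0.1138 -0.2163 -0.0216] roll -1.2572134719300323 | t 4.7 F [-0.2  0.5 -1.3] pos [ 0.501  -0.3069  0.1284] rot [ 3.141  0.    -0.283] w 0.0159
```

Request:
carry_out --steps '[[[0,0,-0.02],0,1],[[-0.02,-0.01,-0.022],0,1],[[-0.05,-0.035,-0.022],-0.2,1],[[-0.08,-0.07,-0.022],-0.4,1],[[-0.1,-0.11,-0.022],-0.6,1],[[-0.114,-0.15,-0.022],-0.8,1],[[-0.114,-0.185,-0.022],-1.0,1],[[-0.114,-0.208,-0.022],-1.2,1],[[-0.114,-0.216,-0.022],-1.26,1],[[-0.114,-0.216,-0.022],-1.26,1]]'

```text
time: 5.95
tool_pos: [0.4517, -0.0675, 0.1499]
ee_rot: [3.141, 0.001, -0.063]
wrist_force: [0.3, -0.2, -3.3]
width: 0.0157
finger_force: 30.0
```

Request:
carry_out --steps '[[[0,0,0],0,1],[[0,0,0],0,1]]'

```text
time: 6.2
tool_pos: [0.4518, -0.0683, 0.1504]
ee_rot: [3.141, 0.0, -0.065]
wrist_force: [0.1, 0.2, -3.3]
width: 0.0158
finger_force: 30.0
```

```bash
python3 - <<'E'
from h import *
s=snap('wrist');W=wfish(s);o=robot.get_obs()
cv2.imwrite('pics/w3.png',cv2.resize(s['image'],None,fx=1.56,fy=1.56)[:,:,::-1])
m=(W[...,2]>.10)&(W[...,2]<.113)&(s['z_map']>0)
n,l,st,c=cv2.connectedComponentsWithStats(m.astype(np.uint8))
i=1+np.argmax(st[1:,4]);w=W[l==i];print(st[i],cv2.minAreaRect((w[:,:2]*1000).astype(np.float32)),w[:,2].mean())
# bore: pixels below top inside the block
w=W[(W[...,2]>.06)&(W[...,2]<.1)&(abs(W[...,0]-.562)<.02)&(abs(W[...,1]+.0744)<.02)];print(len(w),(w.min(0)+w.max(0))/2,w.max(0)-w.min(0))
delta([.4522,-.0674,.1345],-.064)
E
```

```text
[  120    27   192    90 14812] ((564.7349853515625, -43.50196838378906), (149.02928161621094, 64.89498138427734), 86.6701431274414) 0.10738810598553422
676 [ 0.56134916 -0.07349781  0.08402108] [0.02626942 0.03166784 0.03184127]
shift [ 0.0003 -0.0009  0.0159] roll -0.0046462204140510725 | t 6.25 F [ 0.2 -0.3 -3.6] pos [ 0.4518 -0.0682  0.1504] rot [ 3.141  0.    -0.065] w 0.016
```

View pics/w3.png

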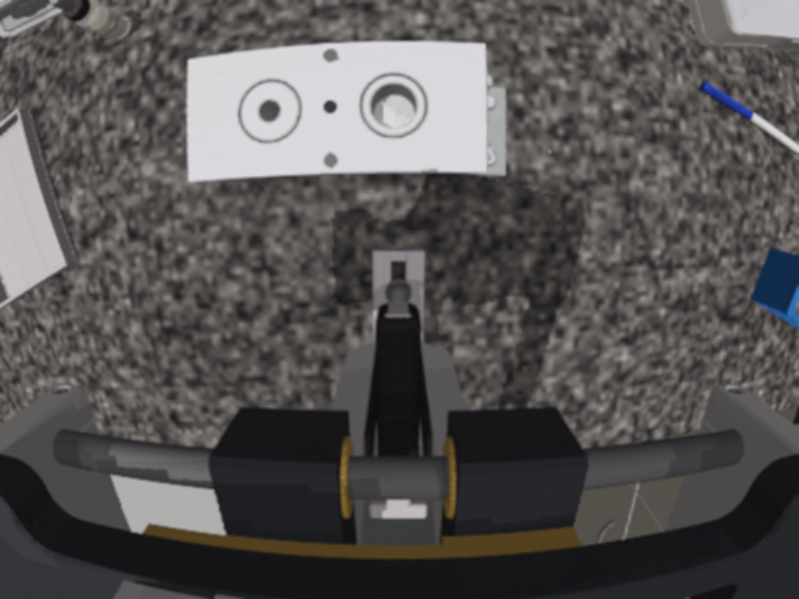

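Both well (393,106 displayed) and pin (≈398,290) are visible together. I'll zoom on the pin.

```bash
python3 - <<'E'
from h import *
s=dict(np.load('last_wrist.npz'));im=s['image']
a=cv2.resize(im[155:225,225:285],None,fx=8,fy=8,interpolation=cv2.INTER_CUBIC)
b=cv2.resize(im[45:92,150:280],(390,141*1),interpolation=cv2.INTER_CUBIC)
out=np.zeros((560,480,3),np.uint8);out[:560,:480]=a
cv2.imwrite('pics/w3c.png',out[:,:,::-1])
g=cv2.resize(im[45:92,150:290],None,fx=8,fy=8,interpolation=cv2.INTER_CUBIC)[:,:,1]
W=wfish(s)
K,R,t=s['mtx'],s['R'],s['t']
def bp(u,v,z):
    q=(np.array([u,v])-K[:2,2])/K[0,0];r=np.hypot(*q);d=R.T@np.array([*(q/r*np.sin(r)),np.cos(r)]);C=-R.T@t
    return C+d*(z-C[2])/d[2]
for n,p in dict(wide=(393,106),narrow=(269.5,111),mid=(330,107)).items(): print(n,bp((p[0]+.5)/1.5625-.5,(p[1]+.5)/1.5625-.5,.108)[:2].round(4))
E
```

```text
wide [ 0.5623 -0.0731]
narrow [ 0.566  -0.0139]
mid [ 0.5644 -0.0435]
```

View pics/w3c.png

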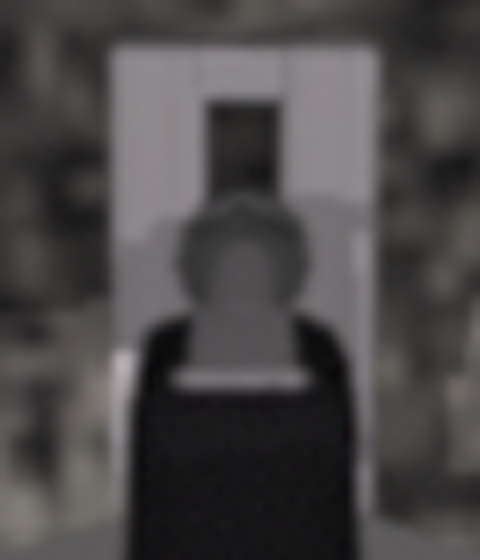

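```bash
python3 - <<'E'
from h import *
s=dict(np.load('last_wrist.npz'));K,R,t=s['mtx'],s['R'],s['t']
def bp(cx,cy,z):
    u,v=225+(cx+.5)/8-.5,155+(cy+.5)/8-.5
    q=(np.array([u,v])-K[:2,2])/K[0,0];r=np.hypot(*q);d=R.T@np.array([*(q/r*np.sin(r)),np.cos(r)]);C=-R.T@t
    return C+d*(z-C[2])/d[2]
o=np.array([.4518,-.0682]);y=-.064;ex=np.array([np.cos(y),np.sin(y)]);ey=np.array([-ex[1],ex[0]])
for n,a in dict(fl=(112,47,.032),fr=(378,47,.032),slotfar=(245,100,.032),pinmid=(243,300,.05),barL=(172,380,.182),barR=(308,380,.182)).items():
    w=bp(*a)[:2]-o;print(n,(w@ex*1000).round(1),(w@ey*1000).round(1))
w=np.array([.5623,-.0733])-o;print('well',w@ex,w@ey)
E
```

```text
fl 29.2 15.9
fr 29.2 -17.7
slotfar 22.4 -0.9
pinmid 1.0 -0.6
barL 30.8 4.3
barR 30.8 -4.5
well 0.11059995045778254 0.001977614405302499
```

Request:
carry_out --steps '[[[0,0,0.008],0,1],[[0.002,-0.001,0.015],0,1],[[0.015,-0.0027,0.0155],0,1],[[0.035,-0.0027,0.0155],0,1],[[0.055,-0.0027,0.0155],0,1],[[0.075,-0.0027,0.0155],0,1],[[0.095,-0.0027,0.0155],0,1],[[0.1086,-0.0027,0.0155],0,1],[[0.1086,-0.0027,0.0155],0,1],[[0.1086,-0.0027,0.0155],0,1]]'

```text
time: 7.5
tool_pos: [0.5601, -0.0716, 0.1348]
ee_rot: [3.142, 0.001, -0.063]
wrist_force: [-0.3, -0.2, -3.7]
width: 0.0158
finger_force: 30.0
```

```bash
python3 - <<'E'
from h import *
s=snap('wrist');K,R,t=s['mtx'],s['R'],s['t']
o=robot.get_obs();print(o['wrist_torque'].round(2))
delta([.4518+.1086*np.cos(.064)+.0027*.064,-.0682-.1086*.064+.0027,.1345],-.062)
E
```

```text
[ 0.07 -0.07 -0.03]
shift [0.0004 0.0008 0.0004] roll -0.00854425276483255 | t 7.55 F [-0.6  0.2 -4.7] pos [ 0.56   -0.0716  0.1349] rot [ 3.142e+00  1.000e-03 -6.300e-02] w 0.0153
```

Request:
carry_out --steps '[[[0,0,-0.002],0,1],[[0,0,-0.004],0,1],[[0,0,-0.006],0,1],[[0,0,-0.007],0,1],[[0,0,-0.008],0,1],[[0,0,-0.0085],0,1],[[0,0,-0.009],0,1],[[0,0,-0.0095],0,1],[[0,0,-0.0095],0,1]]'

```text
time: 8.68
tool_pos: [0.5606, -0.0717, 0.1445]
ee_rot: [3.142, -0.0, -0.063]
wrist_force: [-0.5, -0.4, -4.2]
width: 0.0158
finger_force: 30.0
```

```bash
python3 -c "
from h import *
delta([.5600,-.0716,.1349],-.064)"
```

```text
shift [-0.0006 -0.0001  0.0096] roll 0.0031327949662511402 | t 8.68 F [-0.5 -0.4 -4.2] pos [ 0.5606 -0.0717  0.1445] rot [ 3.142 -0.    -0.063] w 0.0158
```

Request:
carry_out --steps '[[[0,0,-0.0005],0,1],[[0,0,-0.001],0,1],[[0,0,-0.0015],0,1],[[0,0,-0.002],0,1],[[0,0,-0.0025],0,1],[[0,0,-0.003],0,1],[[0,0,-0.0035],0,1],[[0,0,-0.004],0,1]]'

```text
time: 9.68
tool_pos: [0.5605, -0.0717, 0.1485]
ee_rot: [3.141, 0.0, -0.064]
wrist_force: [-0.7, -0.7, -3.6]
width: 0.0155
finger_force: 30.0
```

Request:
carry_out --steps '[[[0,0,-0.0005],0,1],[[0,0,-0.001],0,1],[[0,0,-0.0015],0,1],[[0,0,-0.002],0,1],[[0,0,-0.0025],0,1],[[0,0,-0.003],0,1],[[0,0,-0.0035],0,1],[[0,0,-0.004],0,1]]'

```text
time: 10.68
tool_pos: [0.56, -0.0716, 0.1509]
ee_rot: [-3.141, 0.002, -0.063]
wrist_force: [2.0, 0.5, -14.7]
width: 0.016
finger_force: 30.0
```

Request:
carry_out --steps '[[[0,0,-0.0005],0,1],[[0,0,-0.001],0,1],[[0,0,-0.0015],0,1],[[0,0,-0.002],0,1],[[0,0,-0.0025],0,1],[[0,0,-0.003],0,1],[[0,0,-0.0035],0,1],[[0,0,-0.004],0,1],[[0,0,-0.0045],0,1],[[0,0,-0.005],0,1]]'

```text
time: 11.92
tool_pos: [0.5604, -0.0717, 0.1576]
ee_rot: [-3.142, 0.0, -0.063]
wrist_force: [0.3, 0.2, -14.0]
width: 0.0163
finger_force: 30.0
```

```bash
cat > top.py <<'E'
from h import *
s=snap('wrist');W=wfish(s)
e=np.array([.5617,-.0735])
for z0,z1 in((.109,.145),):
    m=(W[...,2]>z0)&(W[...,2]<z1)&(np.hypot(W[...,0]-e[0],W[...,1]-e[1])<.022);w=W[m]
    print(len(w),w[:,2].round(4)[:0],np.percentile(w[:,2],[10,50,90]).round(4),w.mean(0).round(4))
o=robot.get_obs();print(o['wrist_torque'].round(2),o['wrist_force'].round(1))
E
python3 top.py
```

```text
253 [] [0.1111 0.1136 0.1146] [ 0.5687 -0.0804  0.1132]
[ 0.14  0.02 -0.01] [  0.3   1.1 -14.4]
```

Request:
carry_out --steps '[[[0,0,-0.001],0,1],[[0,0,-0.002],0,1],[[0,0,-0.003],0,1],[[0,0,-0.004],0,1],[[0,0,-0.005],0,1],[[0,0,-0.006],0,1],[[0,0,-0.007],0,1],[[0,0,-0.008],0,1],[[0,0,-0.008],0,1]]'

```text
time: 13.1
tool_pos: [0.5606, -0.0718, 0.166]
ee_rot: [3.141, -0.0, -0.064]
wrist_force: [-1.6, 0.2, -14.0]
width: 0.016
finger_force: 30.0
```

```bash
python3 top.py
```

```text
338 [] [0.1115 0.1214 0.1228] [ 0.57   -0.0806  0.1191]
[0.21 0.16 0.03] [ -1.1   0.4 -13.3]
```

Request:
carry_out --steps '[[[0,0,-0.0007],0,1],[[0,0,-0.0007],0,1],[[0,0,0.004],0,1],[[0,0,0.009],0,1],[[0,0,0.014],0,1],[[0,0,0.019],0,1],[[0,0,0.024],0,1],[[0,0,0.029],0,1],[[0,0,0.032],0,1],[[0,0,0.032],0,1]]'

```text
time: 14.4
tool_pos: [0.5603, -0.0717, 0.1331]
ee_rot: [-3.142, 0.001, -0.063]
wrist_force: [-1.2, 0.5, -3.5]
width: 0.0159
finger_force: 30.0
```

```bash
python3 top.py
```

```text
334 [] [0.1148 0.1234 0.1433] [ 0.5699 -0.0781  0.1298]
[ 0.03 -0.05 -0.02] [-0.4  0.  -3.2]
```

Request:
carry_out --steps '[[[-0.02,0,0],0,1],[[-0.045,0,0],0,1],[[-0.075,0,0],0,1],[[-0.105,0,0],0,1],[[-0.12,0.0,-0.002],0,1],[[-0.12,0.04,-0.01],0,1],[[-0.11,0.08,-0.01],0,1],[[-0.1,0.12,-0.01],0,1],[[-0.1,0.16,-0.01],0,1],[[-0.1,0.18,-0.01],0,1]]'

```text
time: 15.7
tool_pos: [0.4496, -0.247, 0.1438]
ee_rot: [3.141, -0.001, -0.065]
wrist_force: [-0.1, 0.7, -4.0]
width: 0.0158
finger_force: 30.0
```

```bash
python3 - <<'E'
from h import *
s=snap('wrist');W=wfish(s);save(s['image'],'w5.png')
w=W[(np.hypot(W[...,0]-.5617,W[...,1]+.0735)<.024)&(W[...,2]>.116)&(W[...,2]<.13)];r=cv2.minEnclosingCircle((w[:,:2]*1000).astype(np.float32));print(len(w),np.percentile(w[:,2],[10,50,90]),r)
delta([.4518,-.26,.1284])
E
```

```text
570 [0.11723518 0.12125105 0.12289201] ((562.7852783203125, -75.62371826171875), 15.767550468444824)
shift [0.0032 0.011  0.0153] roll None | t 15.75 F [ 0.9 -1.8 -3.9] pos [ 0.4493 -0.2488  0.1436] rot [ 3.139 -0.    -0.066] w 0.0153
```

View pics/w5.png

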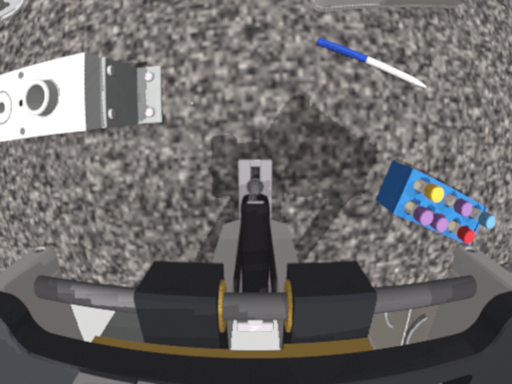

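The sleeve stands proud at (40,98); the tool is upright over clear worktop, so I'll set it down.

Request:
carry_out --steps '[[[0.0,0.01,0.005],0,1],[[0.0,0.01,0.01],0,1],[[0.0,0.01,0.012],0,1],[[0.0,0.01,0.013],0,1],[[0.0,0.01,0.0135],0,1],[[0.0,0.01,0.014],0,1],[[0.0,0.01,0.014],0,1]]'

```text
time: 16.62
tool_pos: [0.4487, -0.255, 0.1296]
ee_rot: [3.141, -0.0, -0.063]
wrist_force: [0.4, -0.4, -3.2]
width: 0.0156
finger_force: 30.0
```

Request:
carry_out --steps '[[[0.0,0,0.0005],0,1],[[0.0,0,0.001],0,1],[[0.0,0,0.001],0,1]]'

```text
time: 17.0
tool_pos: [0.4489, -0.2551, 0.1289]
ee_rot: [3.141, -0.001, -0.063]
wrist_force: [0.6, 0.2, -1.0]
width: 0.0156
finger_force: 30.0
```

Request:
carry_out --steps '[[[0.0,0,0.0004],0,1],[[0.0,0,0.0004],0,0.6],[[0.0,0,0.0004],0,0.4],[[0.0,0,0.0004],0,0.2],[[0.0,0,0.0004],0,0.1],[[0.0,0,0.0004],0,0.1],[[0.0,0,-0.02],0,0.1],[[0,0,-0.06],0,0.1],[[0,0,-0.1],0,0.1],[[0,0,-0.1],0,0.1]]'

```text
time: 18.25
tool_pos: [0.4503, -0.2561, 0.2327]
ee_rot: [3.137, -0.007, -0.063]
wrist_force: [-0.2, -0.6, -1.3]
width: 0.0422
finger_force: 0.0
```

```bash
python3 - <<'E'
from h import *
delta([.562,-.0743,.20],-.062)
s=snap('top');W=world(s)
w=W[(abs(W[...,0]-.44)<.08)&(abs(W[...,1]+.255)<.03)&(W[...,2]>.14)&(W[...,2]<.175)];print(len(w),w.mean(0),np.ptp(w,axis=0))
w=W[(abs(W[...,0]-.66)<.12)&(abs(W[...,1]+.1)<.15)&(W[...,2]>.13)]
print(len(w),w.min(0) if len(w) else 0,w.max(0) if len(w) else 0)
E
```

```text
shift [ 0.0997 -0.1887  0.0326] roll -0.007844963419248074 | t 18.25 F [-0.2 -0.6 -1.3] pos [ 0.4503 -0.2561  0.2327] rot [ 3.137 -0.007 -0.063] w 0.0422
42 [ 0.42812687 -0.25084305  0.15515169] [0.02702575 0.01772123 0.02285796]
20856 [ 0.56090946 -0.24998506  0.13013572] [0.77998881 0.04999636 1.00067239]
```

Request:
carry_out --steps '[[[0.02,-0.04,0],0,-0.3],[[0.04,-0.085,0],0,-0.3],[[0.065,-0.13,0],0,-0.3],[[0.09,-0.17,0.01],0,-0.3],[[0.1,-0.187,0.03],0,-0.3],[[0.1,-0.187,0.06],0,-0.3],[[0.1,-0.187,0.075],0,-0.3],[[0.1,-0.187,0.075],0,-0.3],[[0.1,-0.187,0.075],0,-0.3]]'

```text
time: 19.42
tool_pos: [0.5606, -0.0755, 0.1543]
ee_rot: [3.141, -0.001, -0.065]
wrist_force: [-0.1, 0.8, 0.4]
width: 0.0612
finger_force: 0.0
```

```bash
python3 - <<'E'
from h import *
delta([.5624,-.073,.1105],-.062)
s=snap('wrist');save(s['image'],'w6.png')
E
```

```text
shift [ 0.0016 -0.0026  0.0438] roll -0.014585146396800041 | t 19.43 F [-0.1  0.8  0.4] pos [ 0.5606 -0.0755  0.1543] rot [ 3.141e+00 -1.000e-03 -6.500e-02] w 0.0612
```

View pics/w6.png

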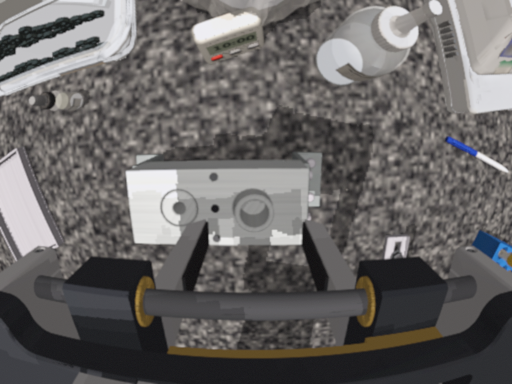

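The proud sleeve at (254,208) lies between the fingertips (207/307,225), so I'll lower and grip.

Request:
carry_out --steps '[[[0.0016,-0.0026,0.01],0,-0.3],[[0.0016,-0.0026,0.022],0,-0.3],[[0.0016,-0.0026,0.033],0,-0.3],[[0.0016,-0.0026,0.04],0,-0.3],[[0.0016,-0.0026,0.043],0,-0.3],[[0.0016,-0.0026,0.0435],0,-0.3],[[0.0016,-0.0026,0.0435],0,-0.3]]'

```text
time: 20.35
tool_pos: [0.5624, -0.0723, 0.1104]
ee_rot: [3.141, -0.001, -0.063]
wrist_force: [0.1, 0.1, 0.4]
width: 0.0611
finger_force: 0.0
```

Request:
carry_out --steps '[[[0,0,0],0,1],[[0,0,0],0,1],[[0,0,0],0,1],[[0,0,0],0,1],[[0,0,0],0,1],[[0,0,0],0,1]]'

```text
time: 21.1
tool_pos: [0.5622, -0.0734, 0.1103]
ee_rot: [3.139, -0.001, -0.064]
wrist_force: [-0.6, -5.0, 1.2]
width: 0.0293
finger_force: 30.0
```

Request:
carry_out --steps '[[[0,0.0005,-0.001],0,1],[[0,0.0005,-0.002],0,1],[[0,0.0005,-0.003],0,1],[[0,0.0005,-0.004],0,1],[[0,0.0005,-0.005],0,1],[[0,0.0005,-0.007],0,1],[[0,0.0005,-0.009],0,1],[[0,0.0005,-0.011],0,1]]'

```text
time: 22.1
tool_pos: [0.5615, -0.0718, 0.1203]
ee_rot: [-3.14, 0.002, -0.063]
wrist_force: [1.6, -0.1, -10.5]
width: 0.0293
finger_force: 29.9
```

```bash
python3 top.py
```

```text
2161 [] [0.1142 0.1306 0.1354] [ 0.5649 -0.073   0.1274]
[ 0.06 -0.29 -0.04] [ 1.  -0.4 -7.6]
```

Request:
carry_out --steps '[[[0,0,-0.003],0,1],[[0,0,-0.006],0,1],[[0,0,-0.009],0,1],[[0,0,-0.012],0,1],[[0,0,-0.016],0,1],[[0,0,-0.022],0,1],[[0,0,-0.032],0,1],[[0,0,-0.05],0,1],[[0,0,-0.065],0,1],[[0,0,-0.065],0,1]]'

```text
time: 23.4
tool_pos: [0.5632, -0.073, 0.1886]
ee_rot: [3.141, -0.005, -0.063]
wrist_force: [0.0, -0.4, -0.9]
width: 0.0292
finger_force: 30.0
```

```bash
python3 - <<'E'
from h import *
s=dict(np.load('last_top.npz'));W=world(s)
w=W[180:245,172:225].reshape(-1,3);w=w[(w[:,2]>.009)&(w[:,2]<.03)];r=cv2.minAreaRect((w[:,:2]*1000).astype(np.float32));print(len(w),r)
# outline by brightness
im=s['image'][180:245,170:228];g=cv2.cvtColor(im,cv2.COLOR_RGB2HSV);m=((g[...,2]>170)&(g[...,1]<60)).astype(np.uint8);m=cv2.morphologyEx(m,cv2.MORPH_OPEN,np.ones((3,3)))
n,l,st,c=cv2.connectedComponentsWithStats(m);i=1+np.argmax(st[1:,4]);ys,xs=np.where(l==i)
K,R,t=s['mtx'],s['R'],s['t'];d=(np.c_[(xs+170-K[0,2])/K[0,0],(ys+180-K[1,2])/K[1,1],np.ones(len(xs))])@R;C=-R.T@t
p=C+d*((.01-C[2])/d[:,2:]);print(len(p),cv2.minAreaRect((p[:,:2]*1000).astype(np.float32)))
s=snap('scene');im=s['image'];P=s['R']@robot.get_obs()['tool_pos']+s['t'];q=s['mtx']@P;u,v=(q[:2]/q[2]).astype(int);print(u,v)
cv2.imwrite('pics/s2.png',cv2.resize(im[max(0,v-60):v+60,u-80:u+80],None,fx=5,fy=5,interpolation=cv2.INTER_CUBIC)[:,:,::-1])
delta([.5515,.285,.18],None)
E
```

```text
155 ((547.0740356445312, 276.7253723144531), (150.88034057617188, 110.31773376464844), 16.399951934814453)
1192 ((547.3736572265625, 275.54034423828125), (145.9642791748047, 107.70246887207031), 15.634248733520508)
296 174
shift [-0.0338 -0.3564  0.007 ] roll None | t 23.45 F [-0.3 -0.4  0.2] pos [ 0.5626 -0.0728  0.1872] rot [ 3.141e+00 -2.000e-03 -6.300e-02] w 0.0294
```

View pics/s2.png

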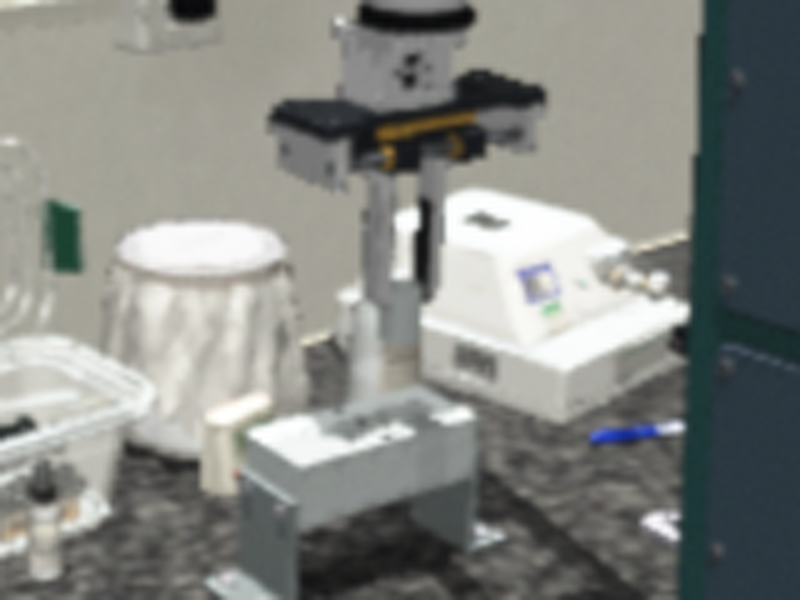

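```bash
python3 -c "
from h import *
delta([.547,.276,.187])"
```

```text
shift [-0.0377 -0.3472 -0.    ] roll None | t 23.45 F [-0.3 -0.4  0.2] pos [ 0.5626 -0.0728  0.1872] rot [ 3.141e+00 -2.000e-03 -6.300e-02] w 0.0294
```

Request:
carry_out --steps '[[[-0.002,-0.02,0],0,1],[[-0.006,-0.06,0],0,1],[[-0.011,-0.105,0],0,1],[[-0.016,-0.15,0],0,1],[[-0.021,-0.195,0],0,1],[[-0.026,-0.24,0],0,1],[[-0.031,-0.285,0],0,1],[[-0.035,-0.325,0],0,1],[[-0.038,-0.347,0],0,1],[[-0.038,-0.347,0.02],0,1]]'

```text
time: 24.7
tool_pos: [0.5462, 0.2785, 0.1671]
ee_rot: [-3.14, -0.003, -0.061]
wrist_force: [0.9, -0.4, -0.1]
width: 0.0293
finger_force: 30.0
```

Request:
carry_out --steps '[[[0,0,0.03],0,1],[[0,0,0.06],0,1],[[0,0,0.09],0,1],[[0,0,0.11],0,1],[[0,0,0.12],0,1],[[0,0,0.125],0,1],[[0,0,0.128],0,1],[[0,0,0.128],0,1]]'

```text
time: 25.7
tool_pos: [0.5465, 0.2761, 0.0386]
ee_rot: [-3.141, -0.001, -0.064]
wrist_force: [0.6, 0.0, -1.1]
width: 0.029
finger_force: 30.0
```

Now I'll feel for the tray floor (expected near TCP z ≈ 0.028, or higher if the sleeve slipped).

Request:
carry_out --steps '[[[0,0,0.001],0,1],[[0,0,0.002],0,1],[[0,0,0.003],0,1],[[0,0,0.004],0,1],[[0,0,0.005],0,1],[[0,0,0.006],0,1],[[0,0,0.006],0,1]]'

```text
time: 26.58
tool_pos: [0.5461, 0.2759, 0.0318]
ee_rot: [3.141, 0.0, -0.063]
wrist_force: [-0.3, -0.1, -0.3]
width: 0.0291
finger_force: 30.0
```

Request:
carry_out --steps '[[[0,0,0.0007],0,1],[[0,0,0.0014],0,1],[[0,0,0.0021],0,1],[[0,0,0.0026],0,1],[[0,0,0.0026],0,1]]'

```text
time: 27.2
tool_pos: [0.5461, 0.2759, 0.0293]
ee_rot: [3.141, 0.0, -0.063]
wrist_force: [-0.6, 0.0, 0.1]
width: 0.0292
finger_force: 30.0
```

Request:
carry_out --steps '[[[0,0,0.0005],0,1],[[0,0,0.001],0,1],[[0,0,0.0015],0,1],[[0,0,0.0015],0,1]]'

```text
time: 27.7
tool_pos: [0.5463, 0.276, 0.0287]
ee_rot: [-3.142, -0.001, -0.063]
wrist_force: [-2.3, -0.8, 6.0]
width: 0.029
finger_force: 30.0
```

Touchdown (+6 N at z = 0.0287). I'll release gently and withdraw.

Request:
carry_out --steps '[[[0,0,-0.0004],0,1],[[0,0,-0.0004],0,0.3],[[0,0,-0.0004],0,0.1],[[0,0,-0.0004],0,0.0],[[0,0,-0.0004],0,-0.1],[[0,0,-0.0004],0,-0.1],[[0,0,-0.02],0,-0.1],[[0,0,-0.06],0,-0.1],[[-0.02,0,-0.11],0,-0.1],[[-0.06,0,-0.14],0,-0.1]]'

```text
time: 28.95
tool_pos: [0.4878, 0.2802, 0.1727]
ee_rot: [-3.139, -0.006, -0.065]
wrist_force: [0.8, 0.4, 0.2]
width: 0.0517
finger_force: 0.0
```

```bash
python3 - <<'E'
from h import *
s=snap('wrist');im=s['image'];s2=snap('scene');s3=snap('top')
W=wfish(s);w=W[(np.hypot(W[...,0]-.5463,W[...,1]-.276)<.03)&(W[...,2]>.03)&(W[...,2]<.06)];print(len(w),np.percentile(w[:,2],[10,50,90]),np.ptp(w,axis=0))
a=cv2.resize(s2['image'][130:290,130:350],(550,400));b=cv2.resize(im,(400,300))
out=np.zeros((600,800,3),np.uint8);out[:300,:400]=b;out[:240,400:]=cv2.resize(s3['image'][150:255,180:395],(400,240))[:240];out[300:,:]=cv2.resize(s2['image'][150:290,130:503],(800,300))
save(out,'fin.png');delta([0,0,0])
E
```

```text
310 [0.03904929 0.04025943 0.04152479] [0.02987913 0.02879934 0.01093565]
shift [-0.4698  0.3112  0.168 ] roll None | t 29.1 F [ 0.5 -0.1  0.1] pos [0.4869 0.2808 0.1727] rot [-3.138 -0.007 -0.062] w 0.0515
```

View pics/fin.png

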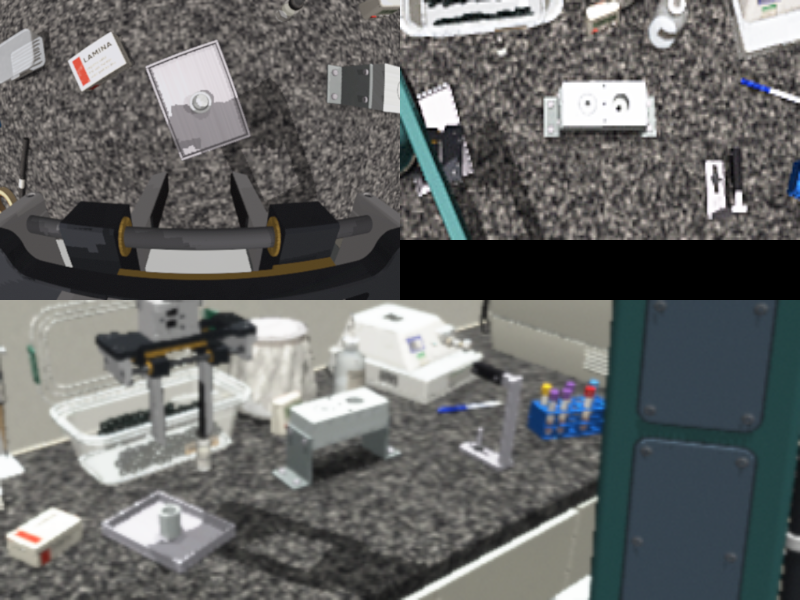

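The sleeve stands upright in the tray (scene view 170,520), the tool stands upright on the worktop (490,420), and the block still holds the narrow sleeve. Everything else looks undisturbed.

```bash
python3 -c "
from bench import robot
print(robot.close_job())"
```

```text
the job is handed in; nothing more can be done
None
```

The wide-bored sleeve was pushed up about 15 mm and now stands upright in the tray. The tool stands upright on the worktop clear of the block. The narrow sleeve is still flush in its well, nothing else looks disturbed, and the job was handed in at about 29 s.

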